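# Sweep the ring cores off the work plate into the tray

## Task

Sweep the three loose ring cores off the raised plate into the plain, undivided tray at one end of it, only pushing them along the plate with the fingers: do not lift or carry them. Leave the capacitor and the relay standing where they are among the cores, and do not disturb anything else on the bench.

Things in the scene. Friction and masses are not known exactly. Their poses are not given: they have to be found in the camera images.
- plate: fixed raised aluminium work plate, 200 mm along its x by 220 mm along its y; origin under its centre on the bench, flat top 30 mm above the bench. Upright rims 4 mm thick and 8 mm high run along its two edges at x = -100 and +100 mm; its two ends at y = -110 and +110 mm are open, with no rim. One tray stands fixed against each end, squared up with the plate.
- plain_tray: fixed open-topped grey plastic tray without partitions, 190 mm (x) by 100 mm (y) and 22 mm high, walls and floor 3 mm thick; origin under its centre on the bench. Its x and y axes are parallel to the plate's; it stands 2 mm clear of one open end of the plate (its centre 162 mm from the plate's centre, at plate y = +162 or -162 mm), its rim 8 mm lower than the plate's top.
- divided_tray: fixed tray of the same outside size as the plain one but split by thin walls into six compartments with small chips in them; it stands in the same way at the other open end of the plate. Origin under its centre on the bench.
- core_a: ferrite ring core: dark grey ring lying flat on the plate at the start, outside diameter 28 mm, hole 14 mm, 12 mm high, about 25 g; origin at the centre of its underside, z up at the start. One of three alike.
- core_b: ferrite ring core: dark grey ring lying flat on the plate at the start, outside diameter 28 mm, hole 14 mm, 12 mm high, about 25 g; origin at the centre of its underside, z up at the start. One of three alike.
- core_c: ferrite ring core: dark grey ring lying flat on the plate at the start, outside diameter 28 mm, hole 14 mm, 12 mm high, about 25 g; origin at the centre of its underside, z up at the start. One of three alike.
- capacitor: black can capacitor with a metal top, standing upright loose on the plate among the cores, diameter 22 mm, 38 mm high, 30 g; origin at the centre of its underside. Cores and capacitor lie in four lanes side by side across the plate's x, about 44 mm apart, one in each.
- relay: grey box-shaped relay standing loose on the plate in the capacitor's lane, 38 to 50 mm from it towards the plate's +y, 16 mm (x) by 24 mm (y) by 22 mm high, 20 g; origin at the centre of its underside.
- flux: small bottle standing on the bench beyond the plate, diameter 40 mm, 85 mm high; origin at the centre of its underside.
- spool: metal spool standing on end on the bench beyond the plate, diameter 56 mm, 40 mm high; origin at the centre of its underside.
- driver: screwdriver, 160 mm long, lying on the bench to the robot's right of the plate and trays; origin about the middle of its length, x along its shaft.
- pliers: small pliers with teal grips, about 150 mm long, lying on the bench to the robot's left of the plate and trays; origin near the middle, x along them.

How it is judged:
By the outcome, as a careful person would: the job done as asked, in the order asked, and still so for the second after the job is handed in, with the robot touching nothing.
It also fails if it takes over 45 s, if anything falls off the work surface, if the arm or the gripper's body presses on something with over 40 N, if the wrist force passes 120 N, or if a joint passes its speed limit or range.

## Robot

A 7-joint arm with a two-finger parallel gripper is mounted at the origin on the work surface. World frame = base frame: x ahead of the robot, y to its left, z up, the work surface at z = 0. Lengths are in m, angles in rad, forces in N, time in s.
With the tool pointing down it reaches from about 0.4 to 0.85 m from the base axis. Payload 10.4 kg.
Tool frame: the origin (TCP) lies at the very end of the fingers, on their centre line; the grasp point (between the pads) lies 19 mm behind it; z points along the fingers, y is the direction in which the jaws open and shut (so a half turn about z gives the same grasp; the last joint's range is limited). The gripper opens to 87 mm and grips with 3 to 60 N. Pads are 19 mm wide; open, the fingers measure 117 mm over their backs; the gripper's body (75 mm by 190 mm) begins 51 mm behind the grasp point.
Start: joints at [-1.254, 0.332, -0.065, 1.46, 0.022, 1.35, -0.088], TCP at [0.208, 0.589, 0.223] pointing down, gripper open.
Joint ranges: [-2.6, 2.6], [-0.5, 2.12], [-1.47, 1.34], [0.16, 2.42], [-1.27, 4.41], [0.06, 2.06], [-2.6, 2.6]. Speed limits (rad/s): [2.22, 2.22, 2.79, 2.79, 3.14, 3.14, 3.14].

## Interface

Orientations are given as a unit quaternion [x, y, z, w].
In Python, from bench import r gives the robot as it stands.
- The arm moves only by the tool move_arm, never from a script. Its argument "deltas" is a list of rows, each a list of 5 numbers: the gripper's target within -1 to 1 (fully open at 1, half-way at 0, shut at -1), then the shift along the tool's x, y, z as a fraction of full scale, then the turn about the tool's z as a fraction of full scale. A call has 1 to 12 rows; each row shifts and turns the commanded pose from where the row before left it, along the tool's axes as they then stand; what a row does not reach is not made up. Full scale, the value 1, is 2.5 cm for a shift and 90 degrees for a turn. A row lasts 1/12 s, in which the tool goes at most 41.7 mm and 7.16 degrees, less where a joint would pass 70% of its speed; a pose out of reach is approached as far as the arm can. A call with a number of a shift or a turn outside -1 to 1 is refused whole. A call with a gripper value outside its range is refused whole. The fingers move at their own pace and stop on an object; "squeeze" is the grip in N (left out, the last holds). Time passes only in rows, so rows that do not move let the fingers close. It gives the time, the measured TCP pose, the force and the opening at its end, in the units of the state.
- r.read_state(): the state, without advancing time (a new reading comes with each control period).
- r.camera(name): name is "side" or "top"; returns the picture (480x640x3 uint8, red, green, blue); there is no depth.
- r.camera_info(name): a dict with "K" (3x3 intrinsics, pixels), "k1" (the pictures are not rectified: a ray, as slopes to the right and down, at radius r is drawn at 1 + k1 r^2 times it, then the intrinsics apply), "R" (3x3) and "t" (3): a world point X has camera coordinates R X + t. Camera axes: x right, y down, z forward; pixel columns grow to the right and rows downward; lengths in m; the calibration is good to about 2 mm. A picture is of the moment at which its call begins. camera_info takes no time and is no camera call.
- r.close_job(): hands the job in, once; it reports no verdict.
Trained networks look in the newest picture that a camera, given by its name, has taken for a name from the list of things; names that differ only in an ending like _2 or _b are one class to them, and where a whole thing is asked for, a point or a joint stands for the part that bears it (a point fixed in the world has none). Each returns a list of dicts, best first, with "confidence" (0 to 1); they miss things now and then, are a little off and sometimes report something else, mostly with a low value. They report only what shows in the picture. A call takes as long as a camera call.
- r.boxes_of(camera, label): "position" ([x, y, z] in m, in the coordinates of the camera as it stood for that picture, good to about 4 mm: the middle of the surface that is visible of it).
- r.tip_of(camera, label): "position" ([x, y, z] in m, in the coordinates of the camera as it stood for that picture, good to about 4 mm: a listed point, or the origin of a listed thing).
The state is a dict: "time": time; "joint_positions": joint angles; "joint_vel": joint speeds; "joint_torque": joint torques, N m; "ee_pos": TCP position; "eef_rot": TCP orientation; "ft_force": force on the tool from outside, world axes, zero at the start; "torque": the same for the moment, N m; "width": finger opening in m.
Only numpy, scipy, OpenCV 4.12 (cv2) and the standard library are available. Lean on these libraries where they do the work, as an engineer would, in place of code of your own. Each camera call takes 0.05 s, during which the arm holds its last target.

## Working session

There is one attempt and no reset: what is moved stays moved. The work goes in short steps, Python scripts to look and compute and a tool call to move; the robot and the scene stay as the last step left them, time stands still between calls to the robot, and variables do not carry over. Pictures are saved under pics/ and viewed, and the job is handed in when it is done.

Besides the shell and the picture viewer there is one more tool, called after ">>>" as name(argument=value, ...), one argument or row to a line, values as JSON. move_arm: Moves the arm, as the interface text tells. Shift numbers are shares of 2.5 cm and turn numbers shares of 90 degrees, none past 1 either way. Its arguments: {"type":"object","properties":{"deltas":{"type":"array","items":{"type":"array","items":{"type":"number"}}},"squeeze":{"type":"number"}},"required":["deltas"]}

```bash
mkdir -p pics; ls; cat > h.py <<'E'
import numpy as np, cv2
from bench import r
def snap(n,f):
    im=r.camera(n); cv2.imwrite('pics/'+f,cv2.cvtColor(im,cv2.COLOR_RGB2BGR)); return im
def w(n,p):
    i=r.camera_info(n); return np.array(i["R"]).T@(np.array(p)-np.array(i["t"]))
def pix2w(n,u,v,z):
    i=r.camera_info(n);K=np.array(i["K"]);R=np.array(i["R"]);t=np.array(i["t"])
    d=np.array([(u-K[0,2])/K[0,0],(v-K[1,2])/K[1,1]]);s=d.copy()
    for _ in range(30): s=d/(1+i["k1"]*(s@s))
    c=-R.T@t; ray=R.T@np.array([s[0],s[1],1]); return c+ray*(z-c[2])/ray[2]
def w2pix(n,X):
    i=r.camera_info(n);K=np.array(i["K"]);c=np.array(i["R"])@np.array(X)+np.array(i["t"])
    s=c[:2]/c[2]; s=s*(1+i["k1"]*(s@s)); return K[:2,:2]@s+K[:2,2]
E
python3 - <<'E'
from h import *
s=r.read_state();print(s)
for n in("top","side"):
    snap(n,n+"0.png"); print(r.camera_info(n))
    for l in["plate","plain_tray","divided_tray","core_a","capacitor","relay","flux","spool","driver","pliers"]:
        for d in r.tip_of(n,l): print(n,l,np.round(w(n,d["position"]),3),round(d["confidence"],2))
E
```

```text
pics
{'time': 0.0, 'joint_positions': array([-1.25359411,  0.33285739, -0.06468902,  1.46095681,  0.02158499,
        1.34987156, -0.08851041]), 'joint_vel': array([ 1.03745535e-03, -3.38118791e-04, -6.06135812e-04, -2.84243461e-05,
        8.71567496e-04,  1.26574876e-03, -1.19957442e-04]), 'joint_torque': array([ 3.66361364e-04, -6.23249531e+01,  2.47647031e-02, -3.89892054e+01,
       -6.13591075e-02,  3.96296207e-02,  1.65703541e-04]), 'ee_pos': array([0.20819116, 0.58889724, 0.22175554]), 'eef_rot': array([ 1.69086211e-01,  9.85601017e-01, -6.93148826e-04, -9.16449253e-05]), 'ft_force': array([0.1902083 , 0.30450395, 0.37369618]), 'torque': array([ 0.03224856, -0.0399134 ,  0.00850462]), 'width': 0.08676700937412798}
{'K': array([[585.81687293,   0.        , 321.56686959],
       [  0.        , 585.81687293, 244.657865  ],
       [  0.        ,   0.        ,   1.        ]]), 'k1': -0.04829536371295489, 'R': array([[ 0.02415169, -0.99967066,  0.00867625],
       [-0.98935069, -0.02514662, -0.14336268],
       [ 0.14353364, -0.0051214 , -0.98963219]]), 't': array([-0.01721516,  0.
[... 831 characters left out ...]
06995, -0.53640852, -0.82495878],
       [ 0.23800798,  0.78998625, -0.5650433 ]]), 't': array([-0.61495659,  0.16013419,  0.99203192])}
side plate [ 0.571 -0.059  0.   ] 0.67
side plain_tray [0.548 0.104 0.002] 0.66
side divided_tray [ 0.585 -0.219  0.003] 0.86
side divided_tray [ 0.546 -0.423  0.   ] 0.7
side core_a [ 0.544 -0.065  0.029] 0.66
side core_a [ 0.59  -0.089  0.029] 0.63
side core_a [ 0.641 -0.086  0.028] 0.41
side capacitor [ 0.5   -0.071  0.032] 0.54
side relay [ 0.497 -0.023  0.031] 0.48
side flux [0.756 0.108 0.002] 0.84
side spool [ 0.768 -0.108  0.002] 0.72
side driver [ 0.543 -0.426  0.   ] 0.65
side driver [ 0.567 -0.059  0.003] 0.29
side pliers [0.522 0.406 0.005] 0.76
```

View pics/top0.png

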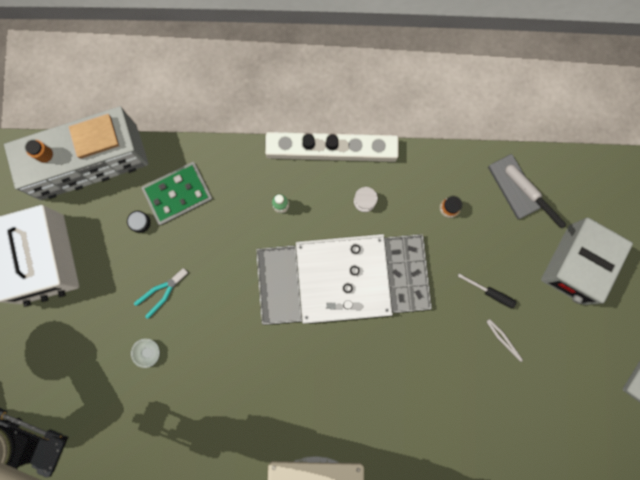

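View pics/side0.png

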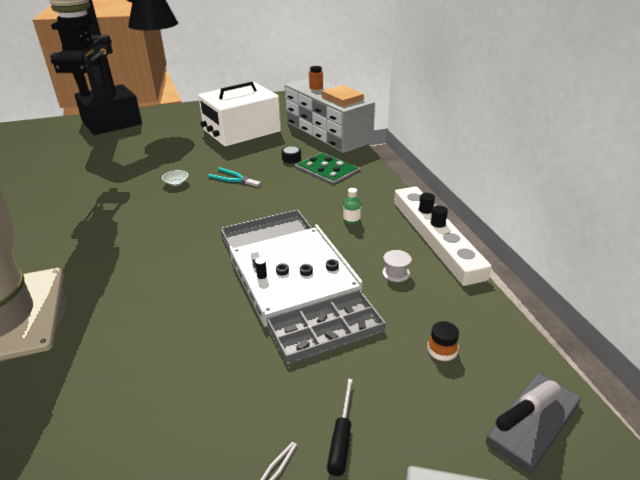

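The top picture shows the plain tray at the left (~280,285) and the divided tray at the right (~410,275). The cores are at about (356,249), (354,270) and (348,288), the capacitor at (348,305) and the relay at (333,306). The plain tray is therefore at plate +y. Next I'll refine these positions.

```bash
cat > m.py <<'E'
from h import *
im=cv2.imread('pics/top0.png')
c=cv2.resize(im[225:335,250:440],None,fx=4,fy=4,interpolation=cv2.INTER_CUBIC); cv2.imwrite('pics/crop0.png',c)
g=cv2.cvtColor(im,cv2.COLOR_BGR2GRAY)
P=np.array([0.567,-0.058])
# plate white mask
m=(g>170).astype(np.uint8); m[:225]=0;m[335:]=0;m[:,:285]=0;m[:,400:]=0
cs,_=cv2.findContours(m,cv2.RETR_EXTERNAL,cv2.CHAIN_APPROX_NONE); k=max(cs,key=cv2.contourArea)
rect=cv2.minAreaRect(k); print(rect)
B=np.array([pix2w("top",*p,0.033)[:2] for p in cv2.boxPoints(rect)]); print(B,B.mean(0))
for a,b in zip(B,np.roll(B,-1,0)): print(np.linalg.norm(b-a),np.degrees(np.arctan2(*(b-a)[::-1])))
E
python3 m.py
```

```text
((342.5696716308594, 278.26641845703125), (81.39163208007812, 90.35466766357422), 84.80557250976562)
[[ 0.65434845  0.06843275]
 [ 0.68097964 -0.15770318]
 [ 0.47819982 -0.17788298]
 [ 0.45283008  0.04408425]] [ 0.5665895  -0.05576729]
0.22769865432397227 -83.28342406107403
0.2037814545039732 -174.31687293002219
0.2234123508060985 96.52032706403403
0.20298400176990936 6.88937747564426
```

```bash
python3 - <<'E'
from h import *
r.camera("top")
for n in("top","side"):
    r.camera(n)
    for l in["core_a","capacitor","relay"]:
        for d in r.boxes_of(n,l): print(n,l,np.round(w(n,d["position"]),3),round(d["confidence"],2))
for p in[(356,249),(354.5,270),(348,288)]: print(pix2w("top",*p,0.042))
E
```

```text
top core_a [ 0.545 -0.07   0.039] 0.65
top core_a [ 0.587 -0.08   0.041] 0.42
top core_a [ 0.636 -0.087  0.044] 0.4
top capacitor [ 0.534 -0.445  0.023] 0.21
top relay [ 0.5   -0.026  0.053] 0.64
side core_a [ 0.544 -0.075  0.038] 0.61
side core_a [ 0.587 -0.089  0.04 ] 0.53
side core_a [ 0.64  -0.094  0.038] 0.51
side capacitor [ 0.499 -0.071  0.06 ] 0.62
side relay [ 0.76  -0.118  0.041] 0.24
[ 0.6388656  -0.08736847  0.042     ]
[ 0.58615508 -0.0844775   0.042     ]
[ 0.54107658 -0.06913737  0.042     ]
```

View pics/crop0.png

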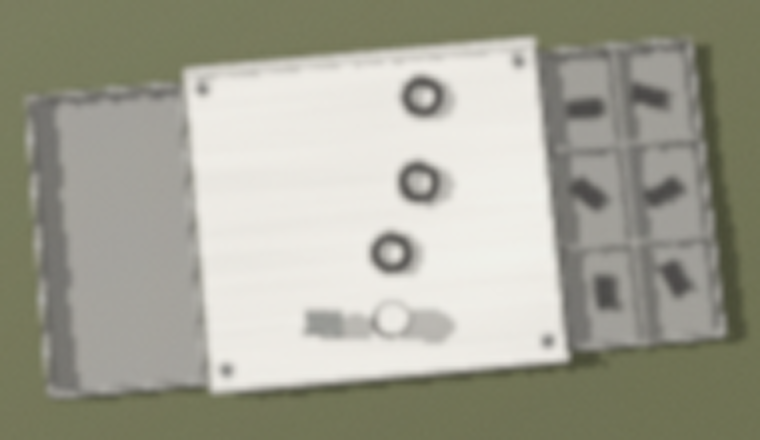

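>>> move_arm(
  deltas=[
    [-0.63,0,0,0,0.079],
    [-0.63,0,0,0,0.079],
    [-0.63,0,0,0,0.079],
    [-0.63,0,0,0,0.079],
    [-0.63,0,0,0,0.079],
    [-0.63,0,0,0,0.079],
    [-0.63,0,0,0,0.079],
    [-0.63,0,0,0,0.079],
    [-0.63,0,0,0,0.079],
    [-0.63,0,0,0,0],
  ],
  squeeze=10,
)

```text
time: 2.38
ee_pos: [0.2082, 0.5893, 0.2226]
eef_rot: [0.668, 0.744, 0.0, 0.0]
ft_force: [1.1, -0.2, -1.0]
width: 0.0282
```

>>> move_arm(
  deltas=[
    [-0.63,-0.4,0.2,0,0],
    [-0.63,-0.8,0.4,0,0],
    [-0.63,-0.8,0.4,0,0],
    [-0.63,-0.8,0.4,0,0],
    [-0.63,-0.8,0.4,0,0],
    [-0.63,-0.8,0.4,0,0],
    [-0.63,-0.8,0.4,0,0],
    [-0.63,-0.8,0.4,0,0],
    [-0.63,-0.8,0.4,0,0],
    [-0.63,-0.8,0.4,0,0],
    [-0.63,-0.8,0.4,0,0],
    [-0.63,-0.8,0.4,0,0],
  ],
)

```text
time: 3.38
ee_pos: [0.3495, 0.372, 0.2227]
eef_rot: [0.664, 0.748, 0.0, -0.0]
ft_force: [0.3, -0.1, -0.4]
width: 0.0163
```

>>> move_arm(
  deltas=[
    [-0.63,-0.8,0.4,0,0],
    [-0.63,-0.8,0.4,0,0],
    [-0.63,-0.8,0.4,0,0],
    [-0.63,-0.8,0.4,0,0],
    [-0.63,-0.8,0.4,0,0],
    [-0.63,-0.8,0.4,0,0],
    [-0.63,-0.8,0.4,0,0],
    [-0.63,-0.8,0.4,0,0],
    [-0.63,-0.8,0.4,0,0],
    [-0.63,-0.8,0.4,0,0],
    [-0.63,-0.8,0.4,0,0],
    [-0.63,-0.8,0.4,0,0],
  ],
)

```text
time: 4.38
ee_pos: [0.4956, 0.1473, 0.2226]
eef_rot: [0.664, 0.748, 0.0, -0.0]
ft_force: [0.4, 0.4, -0.8]
width: 0.016
```

```bash
cat >> h.py <<'E'
C=np.array([.567,-.057]);yaw=np.radians(6.5)
def pl(p):
    d=np.array(p)[:2]-C; c,s=np.cos(yaw),np.sin(yaw); return 1000*np.array([c*d[0]+s*d[1],-s*d[0]+c*d[1]])
def st():
    s=r.read_state();q=s["eef_rot"]
    print(round(s["time"],2),"plate",pl(s["ee_pos"]).round(1),"z",s["ee_pos"][2].round(4),"xang",np.degrees(2*np.arctan2(q[1],q[0])).round(1),"w",s["width"].round(4),"F",s["ft_force"].round(1),"q",np.round(q,3))
E
python3 -c "from h import *;st()"
```

```text
Traceback (most recent call last):
  File "h.py", line 20, in st
    print(round(s["time"],2),"plate",pl(s["ee_pos"]).round(1),"z",s["ee_pos"][2].round(4),"xang",np.degrees(2*np.arctan2(q[1],q[0])).round(1),"w",s["width"].round(4),"F",s["ft_force"].round(1),"q",np.round(q,3))
                                                                                                                                                  ^^^^^^^^^^^^^^^^
AttributeError: 'float' object has no attribute 'round'
```

```bash
sed -i 's/s\["width"\].round(4)/round(float(s["width"]),4)/' h.py; python3 -c "from h import *;st()"
```

```text
4.38 plate [-47.8 211. ] z 0.2226 xang 96.8 w 0.016 F [ 0.4  0.4 -0.8] q [ 0.664  0.748  0.    -0.   ]
```

>>> move_arm(
  deltas=[
    [-0.63,-0.9,0.36,0,0],
    [-0.63,-0.9,0.36,0,0],
    [-0.63,-0.9,0.36,0,0],
    [-0.63,-0.9,0.36,0,0],
    [-0.63,-0.9,0.36,0,0],
    [-0.63,-0.9,0.36,0,0],
    [-0.63,-0.9,0.36,0,0],
    [-0.63,-0.9,0.36,0,0],
    [-0.63,-0.9,0.36,0,0],
    [-0.63,-0.9,0.36,0,0],
    [-0.63,-0.9,0.36,0,0],
    [-0.63,-0.9,0.36,0,0],
  ],
)

```text
time: 5.38
ee_pos: [0.6333, -0.1087, 0.2225]
eef_rot: [0.664, 0.748, 0.0, -0.0]
ft_force: [-0.7, 0.5, -0.1]
width: 0.0164
```

>>> move_arm(
  deltas=[
    [-0.63,-0.5,0.1,0.5,0],
    [-0.63,-0.3,0.05,0.9,0],
    [-0.63,0,0,0.9,0],
    [-0.63,0,0,0.9,0],
    [-0.63,0,0,0.9,0],
    [-0.63,0,0,0.4,0],
    [-0.63,0,0,0,0],
    [-0.63,0,0,0,0],
  ],
)

```text
time: 6.05
ee_pos: [0.6392, -0.1267, 0.1105]
eef_rot: [0.665, 0.747, 0.0, -0.0]
ft_force: [0.9, 0.3, 0.4]
width: 0.0162
```

```bash
python3 - <<'E'
from h import *
st()
for n in("top","side"):
    im=snap(n,n+"1.png")
im=cv2.imread('pics/side1.png');cv2.imwrite('pics/side1c.png',cv2.resize(im[170:370,200:400],None,fx=3,fy=3,interpolation=cv2.INTER_CUBIC))
im=cv2.imread('pics/top1.png');cv2.imwrite('pics/top1c.png',cv2.resize(im[200:350,240:440],None,fx=4,fy=4,interpolation=cv2.INTER_CUBIC))
E
```

```text
6.05 plate [ 63.9 -77.4] z 0.1105 xang 96.6 w 0.0162 F [0.9 0.3 0.4] q [ 0.665  0.747  0.    -0.   ]
```

View pics/side1c.png

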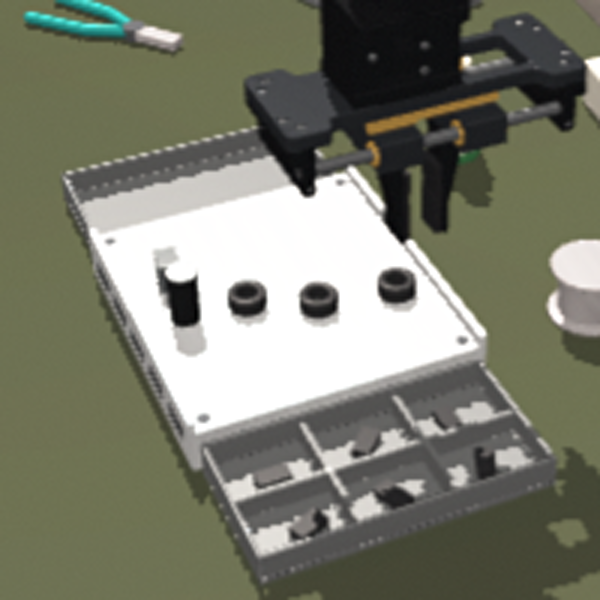

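View pics/top1c.png

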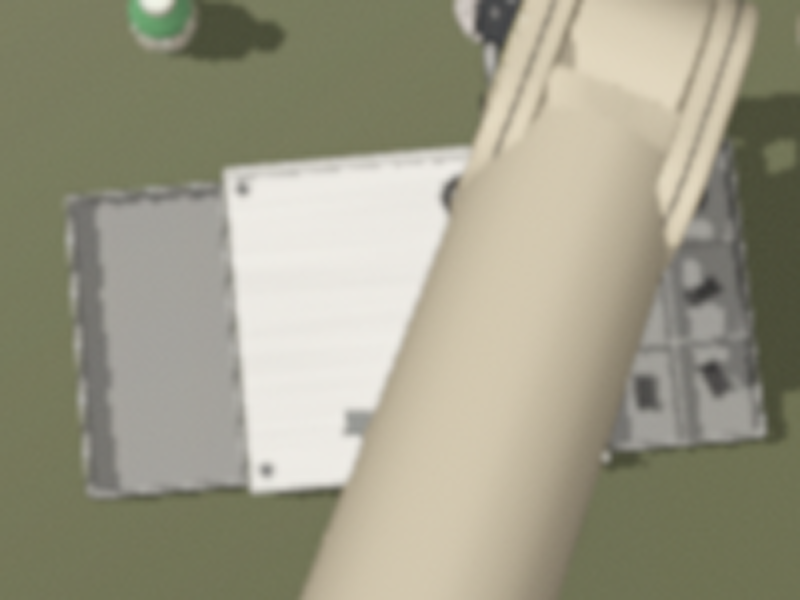

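>>> move_arm(
  deltas=[
    [-0.63,-0.1,0.12,0.5,0],
    [-0.63,0,0,0.6,0],
    [-0.63,0,0,0.6,0],
    [-0.63,0,0,0.5,0],
    [-0.63,0,0,0.3,0],
    [-0.63,0,0,0.2,0],
    [-0.63,0,0,0.15,0],
    [-0.63,0,0,0,0],
    [-0.63,0,0,0,0],
  ],
)

```text
time: 6.9
ee_pos: [0.6429, -0.1285, 0.0392]
eef_rot: [0.666, 0.746, 0.0, 0.0]
ft_force: [0.2, 0.1, 0.6]
width: 0.0164
```

```bash
cat > look.py <<'E'
import sys
from h import *
st(); k=sys.argv[1]
snap("side","s%s.png"%k)
im=cv2.imread('pics/s%s.png'%k);cv2.imwrite('pics/sc%s.png'%k,cv2.resize(im[190:370,200:400],None,fx=3,fy=3,interpolation=cv2.INTER_CUBIC))
E
python3 look.py 2
```

```text
6.9 plate [ 67.4 -79.6] z 0.0392 xang 96.5 w 0.0164 F [0.2 0.1 0.6] q [0.666 0.746 0.    0.   ]
```

View pics/sc2.png

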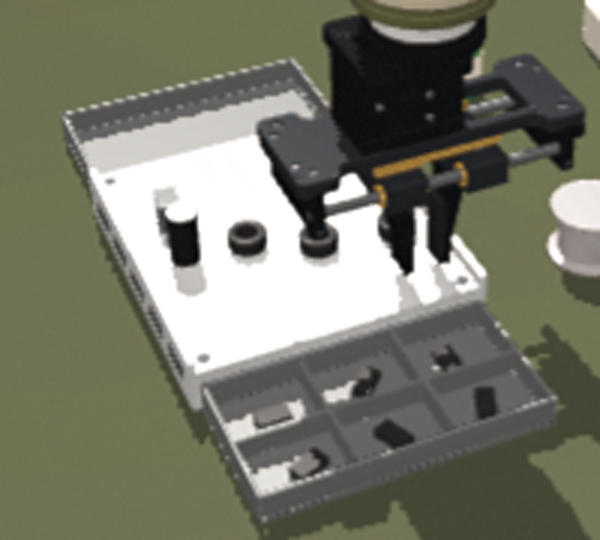

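>>> move_arm(
  deltas=[
    [-0.63,0,0,0.12,0],
    [-0.63,0.2,0,0,0],
    [-0.63,0.2,0,0,0],
    [-0.63,0.15,0,0,0],
    [-0.63,0.15,0,0,0],
    [-0.63,0.15,0,0,0],
    [-0.63,0.2,0,0,0],
    [-0.63,0.25,0,0,0],
    [-0.63,0.3,0,0,0],
    [-0.63,0.3,0,0,0],
    [-0.63,0.3,0,0,0],
    [-0.63,0.3,0,0,0],
  ],
)

```text
time: 7.95
ee_pos: [0.6354, -0.0653, 0.0358]
eef_rot: [0.666, 0.746, 0.0, -0.0]
ft_force: [0.6, 0.0, -0.1]
width: 0.0163
```

```bash
python3 look.py 3
```

```text
7.95 plate [ 67. -16.] z 0.0358 xang 96.6 w 0.0163 F [ 0.6  0.  -0.1] q [ 0.666  0.746  0.    -0.   ]
```

View pics/sc3.png

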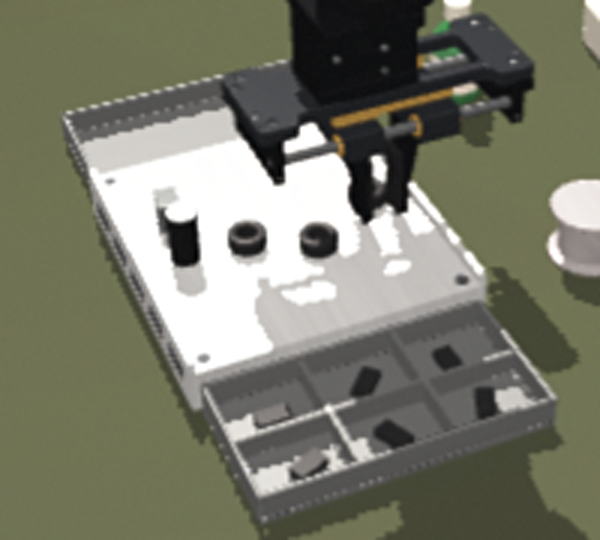

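The far core is nested between the fingers (seen through the gap at about (375,190) in the crop) and the other pieces haven't moved.

>>> move_arm(
  deltas=[
    [-0.63,0.35,0,0,0],
    [-0.63,0.4,0,0,0],
    [-0.63,0.45,0,0,0],
    [-0.63,0.5,0,0,0],
    [-0.63,0.5,0,0,0],
    [-0.63,0.5,0,0,0],
    [-0.63,0.5,0,0,0],
    [-0.63,0.5,0,0,0],
    [-0.63,0.5,0,0,0],
    [-0.63,0.5,0,0,0],
    [-0.63,0.5,0,0,0],
    [-0.63,0.2,0,0,0],
  ],
)

```text
time: 9.0
ee_pos: [0.6198, 0.0708, 0.0356]
eef_rot: [0.665, 0.747, 0.0, -0.0]
ft_force: [0.3, -0.1, -0.3]
width: 0.016
```

>>> move_arm(
  deltas=[
    [-0.63,0,0,0,0],
    [-0.63,0,0,0,0],
  ],
)

```text
time: 9.17
ee_pos: [0.6201, 0.0677, 0.0358]
eef_rot: [0.666, 0.746, -0.0, 0.0]
ft_force: [0.7, -1.1, 0.4]
width: 0.0164
```

```bash
python3 look.py 4
```

```text
9.17 plate [ 66.9 117.9] z 0.0358 xang 96.6 w 0.0164 F [ 0.7 -1.1  0.4] q [ 0.666  0.746 -0.     0.   ]
```

View pics/sc4.png

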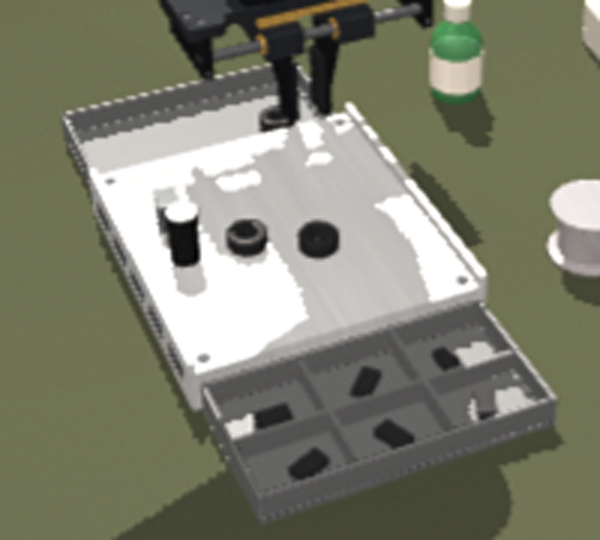

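The first core is in the tray. On to the second.

>>> move_arm(
  deltas=[
    [-0.63,0,0,-0.5,0],
    [-0.63,0,0,-0.7,0],
    [-0.63,-0.2,-0.1,-0.6,0],
    [-0.63,-0.6,-0.2,-0.2,0],
    [-0.63,-0.9,-0.25,0,0],
    [-0.63,-0.9,-0.25,0,0],
    [-0.63,-0.9,-0.25,0,0],
    [-0.63,-0.9,-0.25,0,0],
    [-0.63,-0.9,-0.25,0,0],
    [-0.63,-0.9,-0.25,0,0],
    [-0.63,-0.9,-0.2,0,0],
    [-0.63,-0.5,0,0,0],
  ],
)

```text
time: 10.22
ee_pos: [0.5904, -0.1318, 0.0864]
eef_rot: [0.667, 0.745, -0.0, 0.0]
ft_force: [-0.1, -0.5, 0.8]
width: 0.0162
```

>>> move_arm(
  deltas=[
    [-0.63,0,0,0,0],
    [-0.63,0,0,0,0],
  ],
)

```text
time: 10.38
ee_pos: [0.5919, -0.1277, 0.086]
eef_rot: [0.666, 0.746, 0.0, 0.0]
ft_force: [0.1, 1.0, -1.5]
width: 0.016
```

```bash
python3 look.py 5
```

```text
10.38 plate [ 16.8 -73. ] z 0.086 xang 96.4 w 0.016 F [ 0.1  1.  -1.5] q [0.666 0.746 0.    0.   ]
```

View pics/sc5.png

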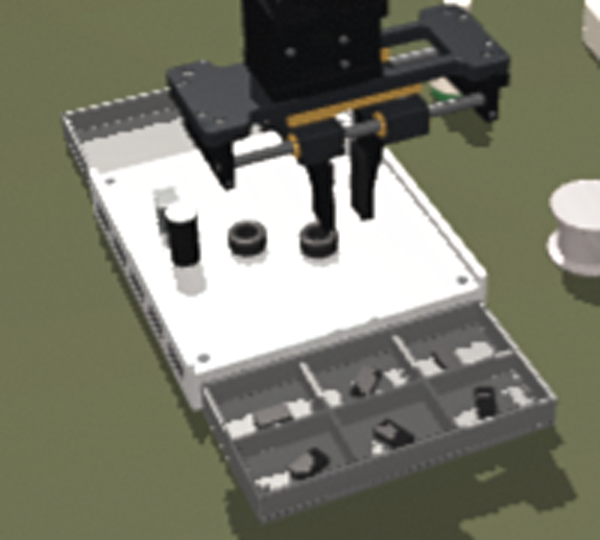

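>>> move_arm(
  deltas=[
    [-0.63,-0.2,0,0.4,0],
    [-0.63,0,0,0.5,0],
    [-0.63,0,0,0.5,0],
    [-0.63,0,0,0.3,0],
    [-0.63,0,0,0.2,0],
    [-0.63,0,0,0.1,0],
    [-0.63,0,0,0,0],
  ],
)

```text
time: 11.02
ee_pos: [0.5924, -0.1315, 0.035]
eef_rot: [0.666, 0.746, -0.0, -0.0]
ft_force: [0.6, 0.3, 0.1]
width: 0.0165
```

```bash
python3 look.py 6
```

```text
11.02 plate [ 16.8 -76.8] z 0.035 xang 96.5 w 0.0165 F [0.6 0.3 0.1] q [ 0.666  0.746 -0.    -0.   ]
```

View pics/sc6.png

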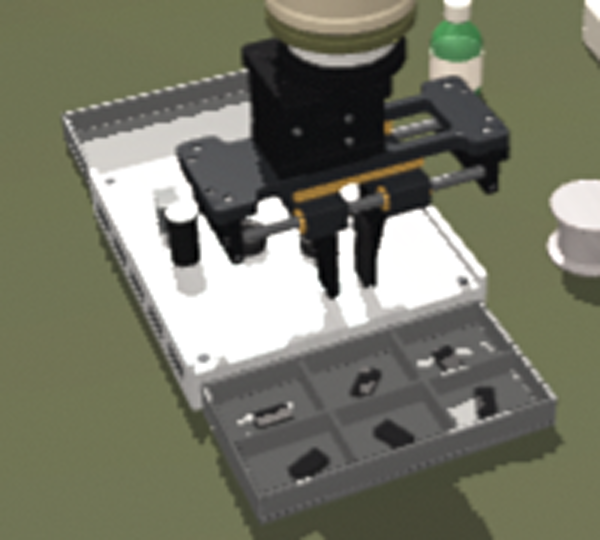

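>>> move_arm(
  deltas=[
    [-0.63,0.2,0,0,0],
    [-0.63,0.2,0,0,0],
    [-0.63,0.15,0,0,0],
    [-0.63,0.15,0,0,0],
    [-0.63,0.15,0,0,0],
    [-0.63,0.2,0,0,0],
    [-0.63,0.25,0,0,0],
    [-0.63,0.3,0,0,0],
    [-0.63,0.3,0,0,0],
    [-0.63,0.3,0,0,0],
    [-0.63,0.3,0,0,0],
  ],
)

```text
time: 11.98
ee_pos: [0.5855, -0.0686, 0.0358]
eef_rot: [0.666, 0.746, 0.0, -0.0]
ft_force: [-0.0, -0.4, 0.1]
width: 0.0162
```

```bash
python3 look.py 7
```

```text
11.98 plate [ 17.1 -13.6] z 0.0358 xang 96.6 w 0.0162 F [-0.  -0.4  0.1] q [ 0.666  0.746  0.    -0.   ]
```

View pics/sc7.png

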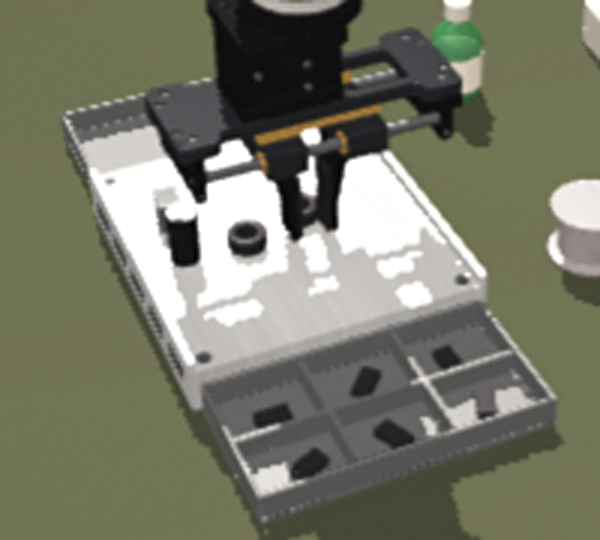

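The second core is nested the same way, and the third core, capacitor and relay are untouched.

>>> move_arm(
  deltas=[
    [-0.63,0.35,0,0,0],
    [-0.63,0.4,0,0,0],
    [-0.63,0.45,0,0,0],
    [-0.63,0.5,0,0,0],
    [-0.63,0.5,0,0,0],
    [-0.63,0.5,0,0,0],
    [-0.63,0.5,0,0,0],
    [-0.63,0.5,0,0,0],
    [-0.63,0.5,0,0,0],
    [-0.63,0.5,0,0,0],
    [-0.63,0.5,0,0,0],
    [-0.63,0.1,0,0,0],
  ],
)

```text
time: 13.03
ee_pos: [0.5702, 0.0654, 0.0357]
eef_rot: [0.665, 0.747, 0.0, -0.0]
ft_force: [0.4, 0.2, -0.5]
width: 0.0162
```

>>> move_arm(
  deltas=[
    [-0.63,0,0,0,0],
    [-0.63,0,0,0,0],
  ],
)

```text
time: 13.2
ee_pos: [0.5705, 0.0617, 0.0358]
eef_rot: [0.666, 0.746, -0.0, 0.0]
ft_force: [0.3, 0.2, -0.4]
width: 0.016
```

```bash
python3 look.py 8
```

```text
13.2 plate [ 16.9 117.6] z 0.0358 xang 96.5 w 0.016 F [ 0.3  0.2 -0.4] q [ 0.666  0.746 -0.     0.   ]
```

View pics/sc8.png

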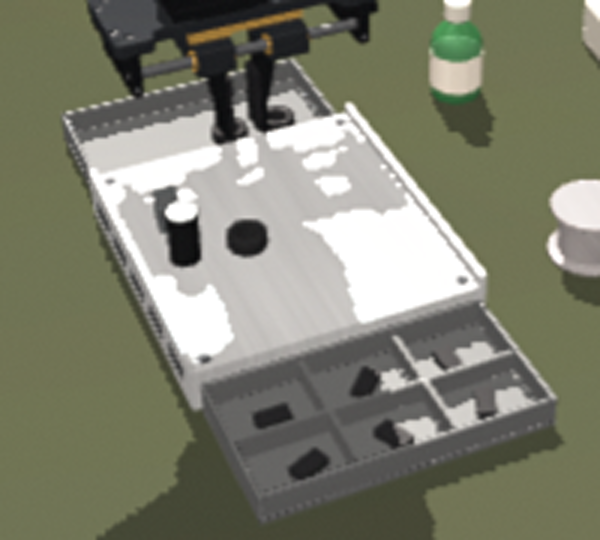

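Two cores are in the tray. Now the third, in the lane next to the capacitor.

>>> move_arm(
  deltas=[
    [-0.63,0,0,-0.5,0],
    [-0.63,0,0,-0.7,0],
    [-0.63,-0.2,-0.1,-0.6,0],
    [-0.63,-0.6,-0.2,-0.2,0],
    [-0.63,-0.9,-0.25,0,0],
    [-0.63,-0.9,-0.25,0,0],
    [-0.63,-0.9,-0.25,0,0],
    [-0.63,-0.9,-0.25,0,0],
    [-0.63,-0.9,-0.2,0,0],
    [-0.63,-0.9,-0.15,0,0],
    [-0.63,-0.6,0,0,0],
    [-0.63,-0.3,0,0,0],
  ],
)

```text
time: 14.25
ee_pos: [0.5487, -0.1231, 0.0862]
eef_rot: [0.667, 0.745, -0.0, 0.0]
ft_force: [0.0, 0.4, -0.5]
width: 0.0158
```

>>> move_arm(
  deltas=[
    [-0.63,0,0,0.2,0],
    [-0.63,0,0,0.4,0],
  ],
)

```text
time: 14.42
ee_pos: [0.5502, -0.1192, 0.0711]
eef_rot: [0.666, 0.746, 0.001, 0.001]
ft_force: [0.4, 0.5, 0.6]
width: 0.0163
```

```bash
python3 look.py 9
```

```text
14.42 plate [-23.7 -59.9] z 0.0711 xang 96.5 w 0.0163 F [0.4 0.5 0.6] q [0.666 0.746 0.001 0.001]
```

View pics/sc9.png

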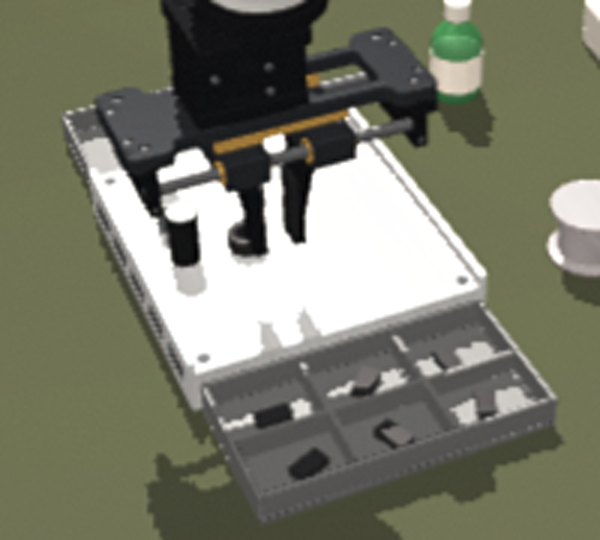

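```bash
python3 - <<'E'
from h import *
c,s=np.cos(yaw),np.sin(yaw)
for z in(.07,.09,.105,.12,.14):
    print(z,pl(pix2w("side",280,275,z)).round(0))
E
```

```text
0.07 [-48. -65.]
0.09 [-56. -89.]
0.105 [ -62. -107.]
0.12 [ -67. -124.]
0.14 [ -75. -148.]
```

The gripper's end bracket works out at z ≥ 0.09 m, clear of the capacitor top at 0.068 m.

>>> move_arm(
  deltas=[
    [-0.63,0,0,0.4,0],
    [-0.63,0,0,0.4,0],
    [-0.63,0,0,0.3,0],
    [-0.63,0,0,0.2,0],
    [-0.63,0,0,0.1,0],
    [-0.63,0,0,0,0],
  ],
)

```text
time: 14.97
ee_pos: [0.5494, -0.1188, 0.0351]
eef_rot: [0.666, 0.746, -0.0, -0.0]
ft_force: [-0.1, 0.8, 0.4]
width: 0.0158
```

```bash
python3 look.py 10
```

```text
14.97 plate [-24.5 -59.4] z 0.0351 xang 96.5 w 0.0158 F [-0.1  0.8  0.4] q [ 0.666  0.746 -0.    -0.   ]
```

View pics/sc10.png

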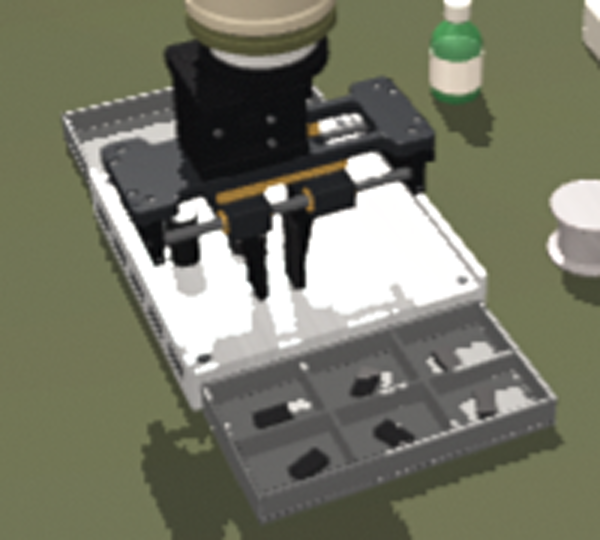

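>>> move_arm(
  deltas=[
    [-0.63,0.2,0,0,0],
    [-0.63,0.2,0,0,0],
    [-0.63,0.15,0,0,0],
    [-0.63,0.15,0,0,0],
    [-0.63,0.15,0,0,0],
    [-0.63,0.2,0,0,0],
    [-0.63,0.25,0,0,0],
    [-0.63,0.3,0,0,0],
    [-0.63,0.3,0,0,0],
  ],
)

```text
time: 15.77
ee_pos: [0.5442, -0.071, 0.0358]
eef_rot: [0.666, 0.746, 0.0, 0.0]
ft_force: [-0.2, 0.0, 0.6]
width: 0.016
```

```bash
python3 look.py 11
```

```text
15.77 plate [-24.2 -11.3] z 0.0358 xang 96.5 w 0.016 F [-0.2  0.   0.6] q [0.666 0.746 0.    0.   ]
```

View pics/sc11.png

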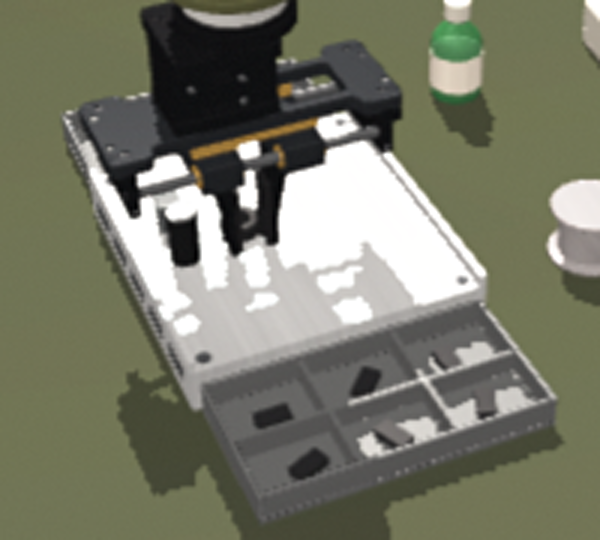

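The third core is nested in the gap and the capacitor is still standing. I'll finish the push.

>>> move_arm(
  deltas=[
    [-0.63,0.3,0,0,0],
    [-0.63,0.35,0,0,0],
    [-0.63,0.4,0,0,0],
    [-0.63,0.45,0,0,0],
    [-0.63,0.5,0,0,0],
    [-0.63,0.5,0,0,0],
    [-0.63,0.5,0,0,0],
    [-0.63,0.5,0,0,0],
    [-0.63,0.5,0,0,0],
    [-0.63,0.5,0,0,0],
    [-0.63,0.5,0,0,0],
    [-0.63,0.15,0,0,0],
  ],
)

```text
time: 16.82
ee_pos: [0.5292, 0.0593, 0.0357]
eef_rot: [0.665, 0.747, 0.0, -0.0]
ft_force: [0.2, 0.1, -0.4]
width: 0.0158
```

>>> move_arm(
  deltas=[
    [-0.63,0,0,0,0],
    [-0.63,0,0,0,0],
    [-0.63,0,0,-0.5,0],
    [-0.63,0,0,-0.8,0],
    [-0.63,0,0,-0.8,0],
    [-0.63,0,0,-0.8,0],
    [-0.63,0,0,-0.8,0],
    [-0.63,0,0,-0.8,0],
    [-0.63,0,0,-0.8,0],
    [-0.63,0,0,-0.5,0],
  ],
)

```text
time: 17.65
ee_pos: [0.5303, 0.0549, 0.1838]
eef_rot: [0.666, 0.746, 0.001, 0.001]
ft_force: [0.2, 0.4, -0.4]
width: 0.0161
```

>>> move_arm(
  deltas=[
    [-0.63,0.5,-0.3,0,0],
    [-0.63,0.8,-0.4,0,0],
    [-0.63,0.8,-0.4,0,0],
    [-0.63,0.8,-0.4,0,0],
    [-0.63,0.8,-0.4,0,0],
    [-0.63,0.8,-0.4,0,0],
    [-0.63,0.8,-0.4,0,0],
    [-0.63,0.8,-0.4,0,0],
    [-0.63,0.8,-0.4,0,0],
    [-0.63,0.8,-0.4,0,0],
    [-0.63,0.5,-0.2,0,0],
    [-0.63,0,0,0,0],
  ],
)

```text
time: 18.65
ee_pos: [0.4033, 0.25, 0.1816]
eef_rot: [0.665, 0.747, 0.0, -0.0]
ft_force: [1.0, -0.5, 0.3]
width: 0.0165
```

```bash
python3 look.py 12; python3 - <<'E'
from h import *
snap("top","t12.png"); im=cv2.imread('pics/t12.png');cv2.imwrite('pics/tc12.png',cv2.resize(im[200:350,240:440],None,fx=4,fy=4,interpolation=cv2.INTER_CUBIC))
for n in("top","side"):
    for l in["core_a","capacitor","relay"]:
        for d in r.tip_of(n,l): print(n,l,np.round(w(n,d["position"]),3),pl(w(n,d["position"])).round(0),round(d["confidence"],2))
E
```

```text
18.65 plate [-127.9  323.5] z 0.1816 xang 96.7 w 0.0165 F [ 1.  -0.5  0.3] q [ 0.665  0.747  0.    -0.   ]
top core_a [0.599 0.097 0.017] [ 50. 150.] 0.56
top core_a [0.521 0.091 0.012] [-29. 152.] 0.54
top core_a [0.568 0.098 0.013] [ 18. 154.] 0.42
top capacitor [ 0.498 -0.066  0.031] [-70.  -1.] 0.54
top relay [ 0.756  0.107 -0.001] [206. 141.] 0.66
top relay [ 0.498 -0.026  0.03 ] [-65.  39.] 0.59
side core_a [0.606 0.099 0.014] [ 56. 151.] 0.65
side core_a [0.569 0.095 0.013] [ 19. 151.] 0.58
side core_a [0.524 0.092 0.014] [-26. 153.] 0.54
side capacitor [ 0.498 -0.067  0.034] [-70.  -2.] 0.72
side relay [ 0.493 -0.027  0.029] [-70.  39.] 0.58
```

View pics/sc12.png

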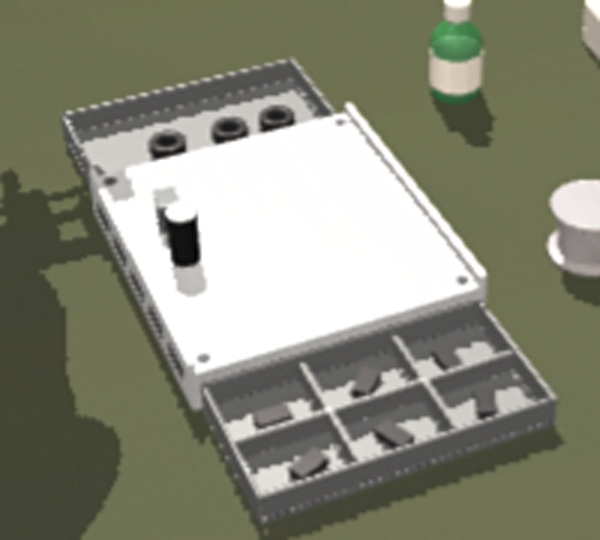

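View pics/tc12.png

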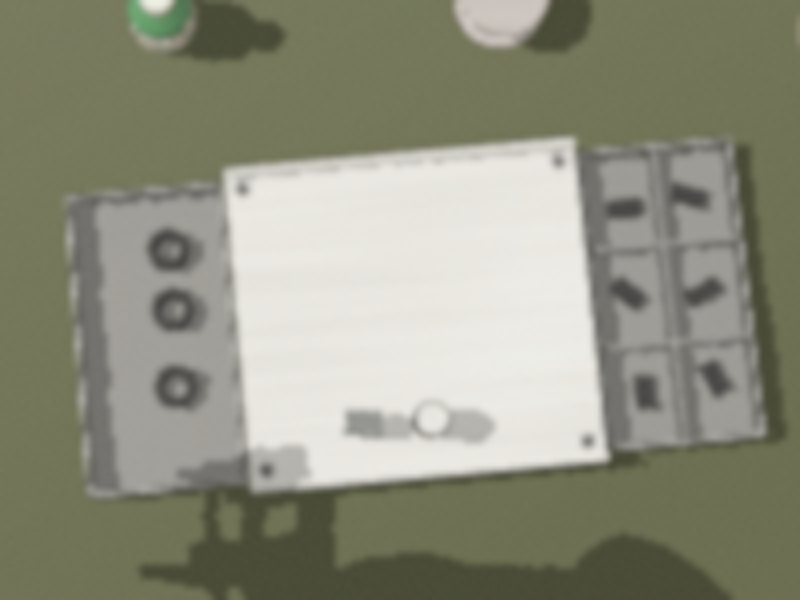

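All three cores are flat in the plain tray, at about (170,250), (175,310) and (180,387) in the crop. The capacitor and relay are where they were, so I'll hand in.

```bash
python3 -c "from h import *;print(r.close_job());"
```

```text
the job is handed in; nothing more can be done
None
```

I swept all three ring cores off the plate into the plain tray and handed the job in at about 19 s of the 45 s allowed. I pushed them one at a time along their lanes, with each core held between the two slightly parted fingertips about 6 mm above the plate. Nothing was lifted or carried.

**Cores:** the last pictures from both cameras show all three lying in the plain tray, at plate y of about +150 to +154 mm. The networks put their origins about 1 cm above the tray floor. They may have turned over as they dropped, but they look flat.

**Capacitor and relay:** both are still standing where they were, within the few millimetres the networks can resolve.

**Rest of the bench:** the divided tray's chips, the flux bottle and the spool look unchanged. I did not re-measure the driver or the pliers, but the arm did not go near them at bench height. The force readings I took, after each move, were all under 2 N, and the gripper was clear of everything at the end.

**Disagreements:** the networks gave a few false readings, such as a "relay" reported on the flux bottle. I discounted those against the pictures.

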